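# Pack the spice tins into the carrying crate and lock its lid

## Robot

A 6-joint arm with a two-finger parallel gripper is mounted at the origin on the work surface. World frame = base frame: x ahead of the robot, y to its left, z up, the work surface at z = 0. Lengths are in mm, angles in degrees, forces in N, time in s.
With the tool pointing down it reaches from about 300 to 850 mm from the base axis. Payload 4.2 kg.
Tool frame: the origin (TCP) lies at the centre of the arm's flange, where the gripper is bolted on; the fingertips stand 191 mm ahead of it and the grasp point (between the pads) lies 172 mm ahead of it; y points along the fingers, x is the direction in which the jaws open and shut, and the axes are right-handed (so a half turn about y gives the same grasp; the last joint's range is limited). The gripper opens to 91 mm and grips with 3 to 60 N. Pads are 32 mm wide; open, the fingers measure 118 mm over their backs; the gripper's body (76 mm by 178 mm) begins 60 mm behind the grasp point.
Start: joints at [-1.146, 18.312, 89.639, -0, 72.044, -1.146], TCP at [574.998, 0.001, 404.776] pointing down, gripper open.
Joint ranges: [-177.97, 177.97], [-48.28, 115.42], [12.27, 149.76], [-77.06, 257.06], [2.81, 150.46], [-146.56, 146.56]. Speed limits (degrees/s): [147.25, 147.25, 180, 180, 180, 180].

## Interface

Orientations are given as [roll, pitch, yaw] about the fixed x, y, z axes, in that order (R = Rz(yaw) Ry(pitch) Rx(roll)).
In Python, from workcell import env gives the robot as it stands.
- The arm moves only by the tool carry_out, never from a script. Its argument "increments" is a list of rows, each a list of 3 entries, a list of its own where there are three numbers: the turn, a rotation vector about the tool's x, y, z in rad, then the shift along the tool's x, y, z in mm, then the closure, from 0 (fully open) to 1 (shut). In form: [[[wx, wy, wz], [dx, dy, dz], claw], ...]. A call has 1 to 10 rows; each row is the pose to reach, as a shift and turn from the pose commanded when the call began, along the tool's axes at that moment; what a row does not reach only later rows make up. A row lasts 1/12 s, in which the tool goes at most 41.7 mm and 7.16 degrees, less where a joint would pass 70% of its speed; a pose out of reach is approached as far as the arm can. A call with a gripper value outside its range is refused whole. The fingers move at their own pace and stop on an object; "force" is the grip in N (left out, the last holds). Time passes only in rows, so rows that repeat a pose let the fingers close. It gives the time, the measured TCP pose, the force and the opening at its end, in the units of the state.
- env.state(): the state, without advancing time (a new reading comes with each control period).
- env.grab_frame(name): name is "scene" or "side" or "wrist"; returns a dict with "frame" (400x640x3 uint8, blue, green, red), "z_map" (400x640 float32, mm along the optical axis (not along the pixel's ray), 0 where there is no reading), "camera_matrix" (3x3 intrinsics, pixels), "rvec" (rotation vector, rad) and "tvec" (3), from world to camera coordinates, as OpenCV has them; the wrist camera has in their place "hand_eye" (4x4, takes a point from camera to tool coordinates, whose origin is the TCP and whose axes are the tool frame's). Camera axes: x right, y down, z forward; pixel columns grow to the right and rows downward; lengths in mm; the calibration is good to about 2 mm. The wrist camera is an equidistant fisheye: a pixel r from the principal point sees the ray r / f radians off the axis. A picture is of the moment at which its call begins: read the wrist's pose just before it.
- env.job_done(): hands the job in, once; it reports no verdict.
The state is a dict: "time_s": time; "qpos": joint angles; "qvel": joint speeds; "effort": joint torques, N m; "ee_pos": TCP position; "ee_rot": TCP orientation; "force": force on the tool from outside, world axes, zero at the start; "torque": the same for the moment, N m; "gripper_width": finger opening in mm.
Only numpy, scipy, OpenCV 4.12 (cv2) and the standard library are available. Lean on these libraries where they do the work, as an engineer would, in place of code of your own. Each camera call takes 0.05 s, during which the arm holds its last target. There are 200 camera calls.

## Task

Pack the spice tins for supper on the roof: swing the crate's bail right back off the lid, take the lid off, and drop every spice tin standing on the shelf into a pocket of its own in the crate, upright and fully down. Then put the lid back on, fully home, and swing the bail over again until it snaps down onto the lid, leaving the other kitchen things where they stand.

Things in the scene. Friction and masses are not known exactly. Their poses are not given: they have to be found in the camera images.
- crate: Clear stacking crate fixed to the shelf, open box 180 (x) x 174 (y) x 62 mm high, walls and floor 4 mm. Origin: centre of its underside; z up; -x its front, +x its rear. Inside, a white insert (top 22 mm above the underside) has six square pockets 47 x 47 mm, floor 4 mm above the underside, centres at x -36 and +36 mm, y -54, 0, +54 mm: 32 mm free between tins of the two rows, 30 mm to the walls in x.
- pocket0 (a point): Centre of the mouth of the front-right pocket (x -36, y -54, z 22 mm in the crate's frame; axes as the crate's). Each pocket is 18 mm deep and takes one tin with 3.5 mm play all round.
- bail_hinge (a point): Middle of the bail's hinge axis, which runs along the crate's y; in the crate's frame at x +50, y 0, z 48 mm; axes as the crate's. The bail's tension spring stands outside the crate's left (+y) wall, up to 110 mm from its middle.
- bail_grip (a point): Centre of the bail's blue hand grip, a freely turning round sleeve, 22 mm in diameter, 100 mm long, along the crate's y, on a circle of radius 118.6 mm about the bail hinge. Its side arms (8 mm rod) run outside the crate, 96 mm either side of its middle. Locked, the grip lies on the lid's front strip, centre 65 mm in front of the crate's centre and 77 mm above its underside.
- bail (a joint): Bail angle, rad: 0 = down on the lid (locked; -0.04 with no lid), 2.75 = right back behind the crate at its stop (grip 167 mm behind the crate's centre, 65 mm up). The line hinge to grip rises 0.247 rad above the front horizontal at 0 and turns up and over to the rear. Over-centre spring, balanced near 1.3: drives it to the nearer end with up to 0.33 N m (3 N at the grip).
- lid_grip (a point): Loose clear lid (0.18 kg), at the centre of its blue grip ridge 14 (x) x 90 (y) x 30 mm high; axes of the lid, z up. Plate 180 x 174 x 4 mm, its top 15 mm below this point; a rounded rib reaches 6 mm below the plate and fits inside the crate's walls with 3 mm play. Seated, this point is 81 mm above the crate's underside over its centre; flat on the shelf it is 25 mm above it.
- tin0_c (a point): Spice tin with a red cap: brushed steel cylinder 40 mm in diameter and 48 mm high, cap at the top; the point is its centre, 24 mm above its underside; z along its axis towards the cap. About 0.07 kg. May be absent. Down in a pocket, the point is 28 mm above the crate's underside.
- tin1_c (a point): Spice tin with a yellow cap: brushed steel cylinder 40 mm in diameter and 48 mm high, cap at the top; the point is its centre, 24 mm above its underside; z along its axis towards the cap. About 0.07 kg. May be absent. Down in a pocket, the point is 28 mm above the crate's underside.
- tin2_c (a point): Spice tin with a green cap: brushed steel cylinder 40 mm in diameter and 48 mm high, cap at the top; the point is its centre, 24 mm above its underside; z along its axis towards the cap. About 0.07 kg. May be absent. Down in a pocket, the point is 28 mm above the crate's underside.
- tin3_c (a point): Spice tin with an orange cap: brushed steel cylinder 40 mm in diameter and 48 mm high, cap at the top; the point is its centre, 24 mm above its underside; z along its axis towards the cap. About 0.07 kg. May be absent. Down in a pocket, the point is 28 mm above the crate's underside.
- tin4_c (a point): Spice tin with a black cap: brushed steel cylinder 40 mm in diameter and 48 mm high, cap at the top; the point is its centre, 24 mm above its underside; z along its axis towards the cap. About 0.07 kg. May be absent. Down in a pocket, the point is 28 mm above the crate's underside.
- canister: Bystander: brushed steel tea canister with a twist top, 90 mm in diameter, 129 mm high, origin at the centre of its underside.
- mug: Bystander: brown ceramic mug, 82 mm in diameter, 90 mm high, handle at its +y, origin at the centre of its underside.
- sugar_bowl: Bystander: blue sugar bowl, 96 mm in diameter, 50 mm high, origin at the centre of its underside.
- tea_glass: Bystander: tea glass, 54 mm in diameter, 75 mm high, origin at the centre of its underside.
- salt_shaker: Bystander: glass salt shaker with a steel top, 36 mm in diameter, 63 mm high, origin at the centre of its underside.
- teaspoon: Bystander: small steel spoon with a wooden handle, 130 mm long, lying flat on the shelf along its x.
There are look-alikes about, which are no part of the job. What is shaped like the part that bears tin0_c but blue or purple is not meant.

How it is judged (in metres and radians):
On the way, in this order (a step that is already met when the one before it is completed fails the run):
1. the bail is swung right back off the lid (value of joint bail above 2.5 rad), for 0.2 s.
2. every spice tin stands upright and fully down in a pocket of the crate (x of tin0_c in the frame of crate between -0.066 and 0.066 m and y of tin0_c in the frame of crate between -0.066 and 0.066 m and z of each of tin0_c, tin1_c, tin2_c, tin3_c, tin4_c in the frame of crate below 0.033 m and angle between each of tin0_c, tin1_c, tin2_c, tin3_c, tin4_c's own z axis and vertical below 0.15 rad and x of tin1_c in the frame of crate between -0.066 and 0.066 m and y of tin1_c in the frame of crate between -0.066 and 0.066 m and x of tin2_c in the frame of crate between -0.066 and 0.066 m and y of tin2_c in the frame of crate between -0.066 and 0.066 m and x of tin3_c in the frame of crate between -0.066 and 0.066 m and y of tin3_c in the frame of crate between -0.066 and 0.066 m and x of tin4_c in the frame of crate between -0.066 and 0.066 m and y of tin4_c in the frame of crate between -0.066 and 0.066 m), for 0.2 s.
At the end, for the whole second after the job is handed in: Every tin present is upright (0.15 rad) in a crate pocket, its centre under 33 mm above the crate's underside; the lid is on (grip within 8 mm of the crate's centre, under 84 mm above its underside, level to 0.04, square to 0.1 rad); the bail is down on it (below 0.06 rad) (all of step 2 and horizontal distance between lid_grip and crate below 0.008 m and z of lid_grip in the frame of crate below 0.084 m and angle between lid_grip's own z axis and vertical below 0.04 rad and angle between the x axis of lid_grip and the x axis of crate, either way round below 0.1 rad and value of joint bail below 0.06 rad); the robot touches nothing.
It fails at once if one of the bystanders (canister, mug, sugar bowl, tea glass, salt shaker, teaspoon) is pushed more than 50 mm from its place (distance of any of canister, mug, sugar_bowl, tea_glass, salt_shaker, teaspoon from where it was at the start of the episode above 0.05 m).
It fails at once if one of the standing bystanders is tipped over (angle between any of canister, mug, sugar_bowl, tea_glass, salt_shaker's own z axis and vertical above 0.5 rad).
Of tin0, tin1, tin2, tin3, tin4 only 3 to 5 are there at a start; the rules pass over those that are not, and their reading is None.
At some moment in a run one of tin0, tin1, tin2, tin3, tin4 may be knocked a few centimetres aside while the robot is not near it.
It also fails if it takes over 210 s, if anything falls off the work surface, if the arm or the gripper's body presses on something with over 40 N, if the wrist force passes 120 N, or if a joint passes its speed limit or range.

## Working session

There is one attempt and no reset: what is moved stays moved. The work goes in short steps, Python scripts to look and compute and a tool call to move; the robot and the scene stay as the last step left them, time stands still between calls to the robot, and variables do not carry over. Pictures are saved under pics/ and viewed, about 12 in all and at most 16, crops included, and the job is handed in when it is done.

Besides the shell and the picture viewer there is one more tool, called after "Emit:" as name(argument=value, ...), one argument or row to a line, values as JSON. carry_out: Moves the arm, as the interface text tells. Its arguments: {"type":"object","properties":{"increments":{"type":"array","items":{"type":"array"}},"force":{"type":"number"}},"required":["increments"]}

```bash
ls; mkdir -p pics
cat > h.py <<'E'
import numpy as np, cv2
from workcell import env
def snap(n,fn=None):
    f=env.grab_frame(n)
    np.savez('/tmp/%s.npz'%n,**f)
    if fn: cv2.imwrite('pics/'+fn,f['frame'])
    return f
def world(f):
    K=f['camera_matrix'];z=f['z_map'];h,w=z.shape
    u,v=np.meshgrid(np.arange(w),np.arange(h))
    c=np.stack([(u-K[0,2])/K[0,0]*z,(v-K[1,2])/K[1,1]*z,z],-1)
    R=cv2.Rodrigues(np.float64(f['rvec']))[0]
    return (c-np.ravel(f['tvec']))@R
E
python3 - <<'E'
from h import *
a=snap('scene','s0.png');b=snap('side','d0.png')
for f in(a,b):
    R=cv2.Rodrigues(np.float64(f['rvec']))[0];print(f['camera_matrix'].round(1).tolist(),(-R.T@np.ravel(f['tvec'])).round(0),R[2].round(2))
print(env.state())
E
```

```text
pics
[[419.1, 0.0, 324.7], [0.0, 419.1, 198.0], [0.0, 0.0, 1.0]] [1154. -743.  795.] [-0.54  0.56 -0.63]
[[420.3, 0.0, 316.4], [0.0, 420.3, 202.2], [0.0, 0.0, 1.0]] [   72. -1038.   754.] [ 0.39  0.74 -0.55]
{'time_s': 0.1, 'qpos': array([-1.14460584e+00,  1.83447733e+01,  8.97000887e+01, -5.35219563e-04,
        7.20435669e+01, -1.14651495e+00]), 'qvel': array([ 0.00682762, -0.18398131, -0.18419119,  0.01357558, -0.07132728,
       -0.09934926]), 'effort': array([ 5.01049108e-04, -4.13330913e+01, -2.32510239e+01,  7.29743019e-02,
        4.21804120e-02, -4.88014211e-05]), 'ee_pos': array([5.74834748e+02, 1.59251001e-02, 4.04031698e+02]), 'ee_rot': array([-8.99987394e+01,  8.84213440e-02,  2.07547215e-03]), 'force': array([3.76031000e-01, 4.33415505e-01, 3.79440988e-04]), 'torque': array([-0.02314187, -0.03147864, -0.0189755 ]), 'gripper_width': 91.30959353535383}
```

```bash
python3 - <<'E'
import cv2,numpy as np
E
ls pics
```

```text
d0.png
s0.png
```

View pics/s0.png

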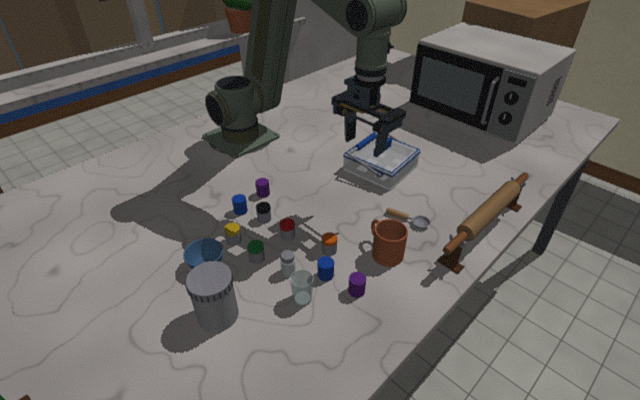

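View pics/d0.png

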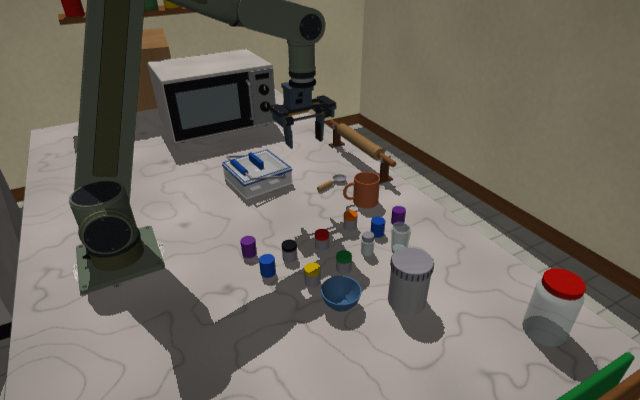

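The scene view shows five tins: yellow (232,231), black (263,209), red (287,226), green (256,249) and orange (329,242). The blue (239,204; 326,267) and purple (262,187; 357,284) ones are look-alikes. The crate is at (382,160) with the blue bail grip (375,140) and lid ridge (400,155). The side view shows the same things, with the crate at (258,172). Tool y is the approach axis, pointing down.

```bash
cat >> h.py <<'E'
COL={'red':((0,130,60),(6,255,255)),'orange':((7,150,90),(19,255,255)),'yellow':((22,120,90),(33,255,255)),'green':((50,80,30),(85,255,255)),'blue':((105,130,40),(122,255,255)),'purple':((130,80,30),(155,255,255))}
def blobs(f,c,mn=25):
    m=cv2.inRange(cv2.cvtColor(f['frame'],cv2.COLOR_BGR2HSV),*[np.array(x,np.uint8) for x in COL[c]])
    n,l,s,ce=cv2.connectedComponentsWithStats(m)
    return [(ce[i],s[i],l==i) for i in range(1,n) if s[i,4]>=mn]
E
python3 - <<'E'
from h import *
for n in('scene','side'):
    f=snap(n);W=world(f)
    for c in COL:
        for ce,s,m in blobs(f,c):
            if not(100<ce[0]<460 and 120<ce[1]<320): continue
            P=W[m&(f['z_map']>0)]
            if len(P)==0: print(n,c,ce,'nodepth');continue
            t=P[P[:,2]>np.percentile(P[:,2],97)-5]
            print(n,c,ce.round(1),s[2:],'top',((t.max(0)+t.min(0))/2).round(0),'med',np.median(P,0).round(0),'zmax',np.percentile(P[:,2],97).round(0))
a=cv2.imread('pics/s0.png')[115:215,320:440];b=cv2.imread('pics/d0.png')[135:215,205:325]
c=cv2.imread('pics/s0.png')[170:330,180:400]
r=lambda i,w:cv2.resize(i,None,fx=w/i.shape[1],fy=w/i.shape[1],interpolation=2)
a,b=r(a,400),r(b,400);h=min(len(a),len(b));top=np.hstack([a[:h],b[:h]])
cv2.imwrite('pics/c0.png',np.vstack([top,r(c,800)[:330]])if 0 else top)
cv2.imwrite('pics/c1.png',r(c,780))
E
```

```text
scene red [286.9 224.4] [15 12 97] top [ 512. -226.   47.] med [ 516. -229.   47.] zmax 50.0
scene orange [331.4 239.5] [12 10 69] top [ 639. -187.   48.] med [ 639. -187.   48.] zmax 50.0
scene yellow [232.7 226.9] [ 16  11 111] top [ 422. -336.   48.] med [ 421. -335.   47.] zmax 50.0
scene green [255.2 246.6] [ 16  14 182] top [ 518. -337.   48.] med [ 521. -338.   47.] zmax 50.0
scene blue [365.8 140.7] [ 20  18 114] top [425. 195.  87.] med [429. 194.  84.] zmax 89.0
scene blue [388.2 142.2] [ 6 11 42] top [634.  12. 253.] med [491. 232.  91.] zmax 214.0
scene blue [239.3 204.2] [ 15  20 233] top [ 340. -254.   49.] med [ 349. -259.   40.] zmax 50.0
scene blue [325.3 267.9] [ 16  25 331] top [ 682. -254.   48.] med [ 688. -260.   45.] zmax 49.0
scene purple [262.3 187.2] [ 13  20 216] top [ 322. -159.   48.] med [ 332. -163.   38.] zmax 49.0
scene purple [356.8 284. ] [ 17  26 366] top [ 768. -237.   47.] med [ 773. -245.   45.] zmax 49.0
side red [321.6 234.2] [ 14  12 134] top [ 511. -226.   48.] med [ 509. -229.   46.] zmax 49.0
side orange [386.1 157.6] [14 10 47] top [877. 
[... 384 characters left out ...]
.] med [ 513. -339.   46.] zmax 49.0
side blue [255.7 160.2] [ 14  16 121] top [487. 204.  95.] med [483. 195.  89.] zmax 96.0
side blue [238.2 166.1] [ 17  16 100] top [422. 197.  86.] med [419. 189.  84.] zmax 87.0
side blue [377.5 226. ] [ 14  20 234] top [ 660. -276.   51.] med [ 673. -263.   39.] zmax 49.0
side blue [266.9 265.4] [ 16  24 310] top [ 334. -254.   47.] med [ 332. -265.   39.] zmax 49.0
side blue [340.5 292. ] [ 40  34 691] top [ 444. -440.   49.] med [ 454. -421.   31.] zmax 50.0
side purple [397.7 214.1] [ 15  18 207] top [ 766. -236.   47.] med [ 758. -244.   41.] zmax 49.0
side purple [248.1 246.5] [ 15  22 282] top [ 320. -156.   47.] med [ 317. -169.   38.] zmax 49.0
```

View pics/c0.png

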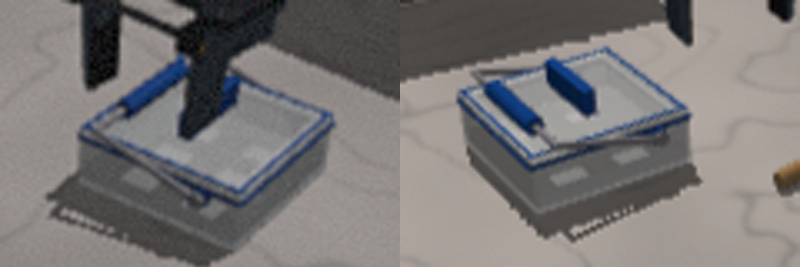

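View pics/c1.png

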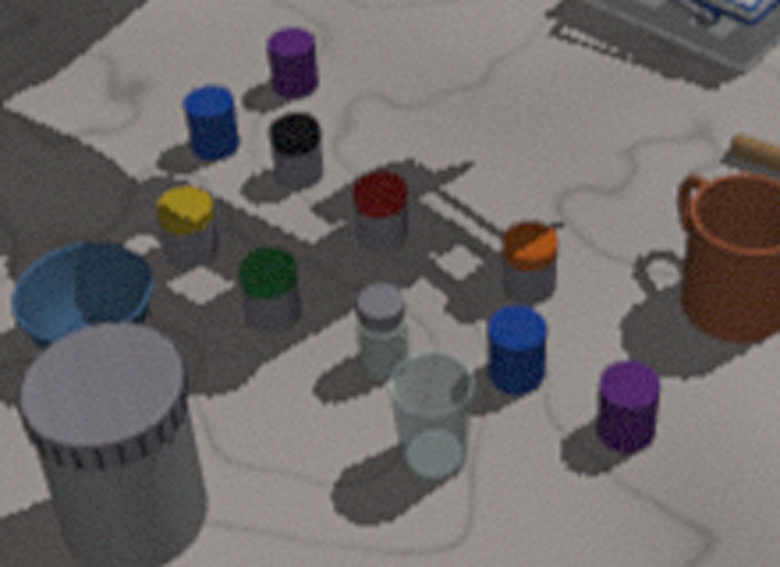

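The crops confirm it: the steel-bodied tins with red, yellow, green, orange and black caps are the ones meant, and the blue and purple ones are coloured all over. The crate has its bail grip to the left (robot side) and the lid ridge in the middle. Next I'll move over the crate for a wrist look.

Emit:
carry_out(
  increments=[
    [[0,0,0],[-30,0,40],0],
    [[0,0,0],[-60,0,80],0],
    [[0,0,0],[-90,0,120],0],
    [[0,0,0],[-110,0,160],0],
    [[0,0,0],[-110,0,190],0],
    [[0,0,0],[-110,0,190],0],
    [[0,0,0],[-110,0,190],0],
  ],
)

```text
time_s: 0.78
ee_pos: [463.8, 192.7, 404.8]
ee_rot: [-89.9, 0.0, 0.3]
force: [1.0, -0.5, 0.7]
gripper_width: 90.9
```

```bash
cat >> h.py <<'E'
from scipy.spatial.transform import Rotation as Rot
def tool():
    s=env.state(); T=np.eye(4);T[:3,:3]=Rot.from_euler('xyz',s['ee_rot'],degrees=True).as_matrix();T[:3,3]=s['ee_pos'];return T
def wsnap(fn=None):
    T=tool();f=snap('wrist',fn);f['T']=T@f['hand_eye'];return f
def rays(f,uv):
    K=f['camera_matrix'];uv=np.atleast_2d(np.float64(uv))
    x=(uv[:,0]-K[0,2])/K[0,0];y=(uv[:,1]-K[1,2])/K[1,1];r=np.hypot(x,y)+1e-12
    d=np.stack([np.sin(r)*x/r,np.sin(r)*y/r,np.cos(r)],-1)
    return d
def onz(f,uv,z):
    d=rays(f,uv)@f['T'][:3,:3].T;o=f['T'][:3,3]
    return o+d*((z-o[2])/d[:,2])[:,None]
def wworld(f):
    z=f['z_map'];h,w=z.shape;u,v=np.meshgrid(np.arange(w),np.arange(h))
    d=rays(f,np.stack([u.ravel(),v.ravel()],-1));P=d/np.where(d[:,2:]>.05,d[:,2:],np.nan)*z.reshape(-1,1)
    return (P@f['T'][:3,:3].T+f['T'][:3,3]).reshape(h,w,3)
def proj(f,P):
    P=(np.atleast_2d(P)-f['T'][:3,3])@f['T'][:3,:3];r=np.hypot(P[:,0],P[:,1]);t=np.arctan2(r,P[:,2]);K=f['camera_matrix']
    return np.stack([P[:,0]/r*t*K[0,0]+K[0,2],P[:,1]/r*t*K[1,1]+K[1,2]],-1)
E
python3 - <<'E'
from h import *
f=wsnap('w0.png');print(f['camera_matrix'],f['hand_eye'].round(2),tool().round(2))
W=wworld(f)
for c in COL:
    for ce,s,m in blobs(f,c):
        P=W[m&(f['z_map']>0)]
        if len(P)==0: print(c,ce);continue
        print(c,ce.round(1),s[2:],np.nanmedian(P,0).round(1),np.nanpercentile(P[:,2],97).round(1),cv2.minAreaRect(np.argwhere(m)[:,::-1].astype(np.float32)))
E
```

```text
[[309.70691629   0.         321.44171077]
 [  0.         309.70691629 201.54485863]
 [  0.           0.           1.        ]] [[ 1.    0.   -0.    0.69]
 [ 0.   -0.25  0.97 19.03]
 [ 0.   -0.97 -0.25 69.23]
 [ 0.    0.    0.    1.  ]] [[  1.     0.    -0.   464.41]
 [  0.    -0.     1.   191.21]
 [  0.    -1.    -0.   404.71]
 [  0.     0.     0.     1.  ]]
orange [623.3 103.5] [  6  56 207] [878.3 327.1  95.9] 97.4 ((622.5, 101.5), (55.0, 5.0), 90.0)
orange [487.7 252.4] [ 6 13 34] [512.8 227.8 311.5] 312.9 ((487.3620910644531, 251.84486389160156), (12.605419158935547, 3.1513547897338867), 66.80140686035156)
orange [154.3 254.4] [ 5 11 27] [415.9 227.  312.2] 313.1 ((154.50001525878906, 254.00001525878906), (2.9104275703430176, 10.429031372070312), 14.03624439239502)
orange [154.9 277.4] [10 19 68] [415.9 220.9 314.5] 315.3 ((155.06686401367188, 278.1273498535156), (19.243743896484375, 5.0225605964660645), 73.61045837402344)
orange [488.6 275.4] [ 6 15 41] [512.6 221.9 314.6] 315.5 ((488.4808044433594, 276.09619140625), (3.3339741230010986, 14.512594223022461), 11.309932708740234)

[... 616 characters left out ...]
[403.  187.9  68.2] 69.4 ((263.5291748046875, 190.64410400390625), (132.36996459960938, 2.403353691101074), 81.55680847167969)
blue [345.1 180.9] [  20   90 1079] [486.7 208.6  97. ] 98.3 ((345.2121887207031, 181.2434539794922), (89.64036560058594, 12.377179145812988), 84.5962142944336)
blue [280.8 185.9] [  29   97 1678] [424.1 201.2  87.7] 89.7 ((280.8538513183594, 186.83078002929688), (96.87112426757812, 17.861000061035156), 82.87498474121094)
blue [423.5 218. ] [ 2 16 30] [578.3 162.2  68.3] 69.0 ((423.5, 217.5), (15.0, 1.0), 90.0)
blue [322.6 254.1] [ 61   7 111] [464.1 119.8  68.4] 69.9 ((326.04718017578125, 253.99551391601562), (2.559845447540283, 60.20377731323242), 84.5596694946289)
```

View pics/w0.png

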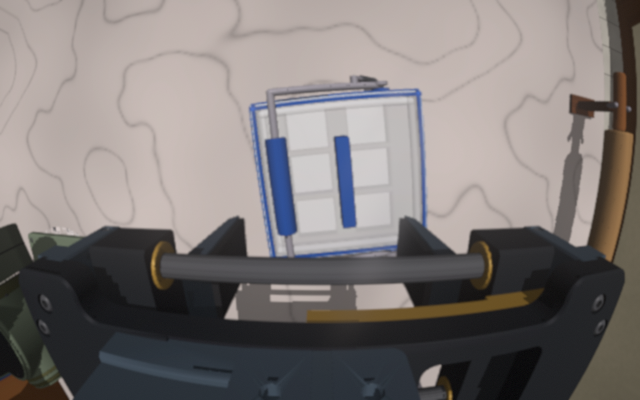

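The wrist view shows the bail grip (281,187), lid ridge (345,181), blue lid edge (250..425, 90..255) and the spring at (368,82), with the crate turned a few degrees. Now for exact fits.

```bash
cat >> h.py <<'E'
def fitbar(f,c,near,dz=6):
    W=wworld(f);z=f['z_map']
    for ce,s,m in blobs(f,c,300):
        if np.hypot(*(ce-near))>40: continue
        P=W[m&(z>0)];P=P[P[:,2]>np.percentile(P[:,2],90)-dz]
        (cx,cy),(w,h),a=cv2.minAreaRect(P[:,:2].astype(np.float32))
        d=np.linalg.svd(P[:,:2]-P[:,:2].mean(0),full_matrices=False)[2][0]
        print(c,'centre',round(cx,1),round(cy,1),'dims',round(w),round(h),'z',np.median(P[:,2]).round(1),'yaw(y-axis) deg',(np.degrees(np.arctan2(-d[0]*np.sign(d[1]),abs(d[1])))).round(2))
E
python3 - <<'E'
from h import *
f=wsnap();fitbar(f,'blue',(345,181));fitbar(f,'blue',(281,187),8)
W=wworld(f)
m=cv2.inRange(cv2.cvtColor(f['frame'],cv2.COLOR_BGR2HSV),(100,100,40),(125,255,255))>0
P=W[m&(abs(W[...,2]-68)<6)];r=cv2.minAreaRect(P[:,:2].astype(np.float32));print('lid edge',r)
f2=np.load('/tmp/side.npz');f2=dict(f2)
W=world(f2)
# black tin
for n in('scene','side'):
    g=dict(np.load('/tmp/%s.npz'%n));W=world(g);hsv=cv2.cvtColor(g['frame'],cv2.COLOR_BGR2HSV)
    m=(hsv[...,2]<45)&(abs(W[...,2]-46)<7)&(abs(W[...,0]-420)<80)&(abs(W[...,1]+230)<70)
    P=W[m];print(n,len(P),P.min(0),P.max(0)); print(((P.max(0)+P.min(0))/2).round(0))
E
```

```text
blue centre 487.0 206.4 dims 12 88 z 97.0 yaw(y-axis) deg 6.25
blue centre 423.7 199.0 dims 18 98 z 87.8 yaw(y-axis) deg 6.01
lid edge ((487.087158203125, 205.93496704101562), (177.23416137695312, 172.98419189453125), 6.132705211639404)
scene 121 [ 395.93014578 -247.63911895   39.62805474] [ 433.26592717 -207.24822803   51.26738618]
[ 415. -227.   45.]
side 138 [ 390.49585327 -246.68654655   39.51361014] [ 429.93088146 -207.94471002   50.42418531]
[ 410. -227.   45.]
```

Crate centre is (487,206), yaw 6.1°. The ridge top (97) and bail grip top (88) agree with the text. With the jaws half open to clear the ridge, I'll turn to the crate's yaw and go down onto the bail grip.

Emit:
carry_out(
  increments=[
    [[0,-0.053,0],[-20,20,5],0.5],
    [[0,-0.106,0],[-42,50,9],0.5],
    [[0,-0.106,0],[-42,80,9],0.5],
    [[0,-0.106,0],[-42,105,9],0.5],
    [[0,-0.106,0],[-42,125,9],0.5],
    [[0,-0.106,0],[-42,138,9],0.5],
    [[0,-0.106,0],[-42,145,9],0.5],
    [[0,-0.106,0],[-42,145,9],0.5],
  ],
)

```text
time_s: 1.55
ee_pos: [423.2, 197.8, 258.5]
ee_rot: [-90.1, 0.2, 6.0]
force: [0.4, 0.2, 0.3]
gripper_width: 45.9
```

Emit:
carry_out(
  increments=[
    [[0,0,0],[0,0,0],0.9],
    [[0,0,0],[0,0,0],0.95],
    [[0,0,0],[0,0,0],0.95],
    [[0,0,0],[0,0,0],0.95],
    [[0,0,0],[0,0,0],0.95],
    [[0,0,0],[0,0,0],0.95],
  ],
  force=20,
)

```text
time_s: 2.05
ee_pos: [422.5, 199.0, 260.5]
ee_rot: [-90.0, 0.0, 6.1]
force: [-3.0, -0.4, 5.2]
gripper_width: 21.5
```

```bash
python3 -c "
import numpy as np
for n in np.append(np.arange(.15,2.75,.15),2.72):
    t=.247+n; print(round(n,2),[round(115-118.6*np.cos(t)),0 and 0,round(-(118.6*np.sin(t)-29))],end=' ')"
```

```text
0.15 [6, 0, -17] 0.3 [14, 0, -33] 0.45 [24, 0, -47] 0.6 [36, 0, -60] 0.75 [51, 0, -71] 0.9 [66, 0, -79] 1.05 [83, 0, -85] 1.2 [100, 0, -89] 1.35 [118, 0, -90] 1.5 [136, 0, -88] 1.65 [153, 0, -83] 1.8 [169, 0, -76] 1.95 [185, 0, -67] 2.1 [198, 0, -56] 2.25 [210, 0, -42] 2.4 [219, 0, -27] 2.55 [227, 0, -11] 2.7 [231, 0, 6] 2.72 [232, 0, 8]
```

Emit:
carry_out(
  increments=[
    [[0,0,0],[6,-17,0],0.95],
    [[0,0,0],[14,-33,0],0.95],
    [[0,0,0],[24,-47,0],0.95],
    [[0,0,0],[36,-60,0],0.95],
    [[0,0,0],[51,-71,0],0.95],
    [[0,0,0],[66,-79,0],0.95],
    [[0,0,0],[83,-85,0],0.95],
    [[0,0,0],[100,-89,0],0.95],
    [[0,0,0],[118,-90,0],0.95],
    [[0,0,0],[118,-90,0],0.95],
  ],
)

```text
time_s: 2.88
ee_pos: [542.9, 211.9, 349.8]
ee_rot: [-90.0, -0.2, 6.1]
force: [1.1, -0.4, 2.5]
gripper_width: 21.6
```

Emit:
carry_out(
  increments=[
    [[0,0,0],[18,2,0],0.95],
    [[0,0,0],[35,7,0],0.95],
    [[0,0,0],[51,14,0],0.95],
    [[0,0,0],[67,23,0],0.95],
    [[0,0,0],[80,34,0],0.95],
    [[0,0,0],[92,48,0],0.95],
    [[0,0,0],[101,63,0],0.95],
    [[0,0,0],[109,79,0],0.95],
    [[0,0,0],[113,96,0],0.95],
    [[0,0,0],[113,96,0],0.95],
  ],
)

```text
time_s: 3.72
ee_pos: [653.2, 223.8, 249.9]
ee_rot: [-90.0, 0.0, 6.1]
force: [4.4, 1.8, -4.0]
gripper_width: 21.6
```

Emit:
carry_out(
  increments=[
    [[0,0,0],[0,0,0],0.7],
    [[0,0,0],[0,0,0],0.6],
    [[0,0,0],[0,0,0],0.6],
    [[0,0,0],[0,-30,0],0.6],
    [[0,0,0],[0,-70,0],0.4],
    [[0,0,0],[-40,-90,0],0.3],
    [[0,0,0],[-80,-90,0],0.3],
    [[0,0,0],[-120,-90,0],0.3],
    [[0,0,0],[-160,-90,0],0.3],
    [[0,0,0],[-166,-90,0],0.3],
  ],
)

```text
time_s: 4.55
ee_pos: [480.8, 204.4, 344.2]
ee_rot: [-90.1, 0.4, 6.1]
force: [-0.1, -0.3, 0.6]
gripper_width: 64.1
```

Run:
```python
from h import *
f=wsnap('w1.png')
for ce,s,m in blobs(f,'blue',300):
    fitbar(f,'blue',ce)
    print(ce)
for n in('scene',):
    g=snap(n);W=world(g)
    for c in COL:
        for ce,s,m in blobs(g,c):
            if 100<ce[0]<460 and 100<ce[1]<320: print(c,ce.round(),s[2:],np.median(W[m],0).round())
```

```text
blue centre 487.4 209.8 dims 11 82 z 97.0 yaw(y-axis) deg 6.28
[331.86979511 204.99339061]
blue centre 609.8 252.4 dims 69 139 z 75.7 yaw(y-axis) deg 10.72
[504.88478848 195.57155716]
red [287. 224.] [ 15  13 112] [ 516. -229.   47.]
orange [329. 238.] [ 15  11 132] [ 630. -187.   47.]
orange [459. 236.] [12  8 27] [880.   4.  94.]
orange [388. 239.] [20  6 28] [ 748. -115.   88.]
yellow [232. 228.] [ 15  11 129] [ 424. -338.   47.]
green [255. 247.] [ 15  14 179] [ 521. -338.   47.]
blue [382. 147.] [ 18  18 142] [493. 197.  91.]
blue [429. 169.] [ 20  18 127] [659. 216.  73.]
blue [239. 204.] [ 15  21 254] [ 347. -258.   39.]
blue [325. 268.] [ 16  25 330] [ 689. -260.   45.]
purple [262. 187.] [ 14  20 221] [ 332. -163.   38.]
purple [357. 284.] [ 17  26 366] [ 774. -245.   45.]
```

Bail is back (grip at x≈659) and the ridge is still at (487,206). I'll check that the lid parking spot, about (510,-8), is free before lifting.

Run:
```python
from h import *
g=dict(np.load('/tmp/scene.npz'));W=world(g)
for r in [(385,205,432,230),(370,215,408,266)]:
    P=W[r[1]:r[3],r[0]:r[2]].reshape(-1,3);P=P[(P[:,2]>6)&(P[:,2]<120)];print(P.min(0).round(),P.max(0).round())
m=(W[...,2]>8)&(W[...,2]<120)&(W[...,0]>380)&(W[...,0]<640)&(W[...,1]>-130)&(W[...,1]<95)
print(m.sum(),W[m][:8].round() if m.any() else '')
```

```text
[643. -74.   6.] [773.  92.  93.]
[ 663. -135.    6.] [789.  54.  93.]
0
```

Emit:
carry_out(
  increments=[
    [[0,0,0],[0,30,0],0.35],
    [[0,0,0],[0,58,0],0.35],
    [[0,0,0],[0,76,0],0.35],
    [[0,0,0],[0,83,0],0.35],
    [[0,0,0],[0,83,0],0.7],
    [[0,0,0],[0,83,0],1],
    [[0,0,0],[0,83,0],1],
    [[0,0,0],[0,83,0],1],
    [[0,0,0],[0,83,0],1],
    [[0,0,0],[0,83,0],1],
  ],
  force=35,
)

```text
time_s: 5.48
ee_pos: [487.8, 206.0, 261.6]
ee_rot: [-90.0, -0.1, 6.1]
force: [0.5, -0.5, -0.2]
gripper_width: 22.2
```

Emit:
carry_out(
  increments=[
    [[0,0,0],[0,0,0],1],
    [[0,0,0],[0,0,0],1],
    [[0,0,0],[0,0,0],1],
  ],
)

```text
time_s: 5.73
ee_pos: [487.6, 205.9, 261.2]
ee_rot: [-90.0, -0.0, 6.1]
force: [-1.1, -0.9, 4.0]
gripper_width: 13.7
```

Emit:
carry_out(
  increments=[
    [[0,0,0],[0,-20,0],1],
    [[0,0,0],[0,-50,0],1],
    [[0,0,0],[0,-80,0],1],
    [[0,0,0],[0,-80,-30],1],
    [[0,0,0],[0,-80,-65],1],
    [[0,0,0],[0,-80,-102],1],
    [[0,0,0],[0,-80,-140],1],
    [[0,0,0],[0,-70,-175],1],
    [[0,0,0],[0,-50,-205],1],
    [[0,0,0],[0,-20,-215],1],
  ],
)

```text
time_s: 6.57
ee_pos: [511.4, -11.3, 282.1]
ee_rot: [-90.1, -0.4, 5.9]
force: [0.1, 0.5, -2.9]
gripper_width: 13.5
```

Emit:
carry_out(
  increments=[
    [[0,0,0],[0,30,0],1],
    [[0,0,0],[0,55,0],1],
    [[0,0,0],[0,70,0],1],
    [[0,0,0],[0,75,0],1],
    [[0,0,0],[0,75,0],0.6],
    [[0,0,0],[0,75,0],0.5],
    [[0,0,0],[0,75,0],0.5],
    [[0,0,0],[0,40,0],0.5],
    [[0,0,0],[0,0,0],0.4],
    [[0,0,0],[0,-30,0],0.4],
  ],
)

```text
time_s: 7.4
ee_pos: [510.7, -7.8, 313.2]
ee_rot: [-90.0, -0.1, 6.1]
force: [1.5, -0.6, 1.3]
gripper_width: 50.8
```

Lid parked. Now over the tins for a close measurement.

Emit:
carry_out(
  increments=[
    [[0,0,0],[0,-40,-15],0.35],
    [[0,0,0],[-8,-70,-40],0.35],
    [[0,0,0],[-16,-90,-70],0.35],
    [[0,0,0],[-26,-90,-105],0.35],
    [[0,0,0],[-40,-90,-138],0.35],
    [[0,0,0],[-52,-90,-170],0.35],
    [[0,0,0],[-60,-90,-192],0.35],
    [[0,0,0],[-62,-90,-204],0.35],
    [[0,0,0],[-62,-90,-204],0.35],
    [[0,0,0],[-62,-90,-204],0.35],
  ],
)

```text
time_s: 8.23
ee_pos: [470.5, -217.1, 400.8]
ee_rot: [-90.0, -0.0, 6.0]
force: [-0.3, 0.3, 0.4]
gripper_width: 59.1
```

```bash
cat >> h.py <<'E'
COL['black']=((0,0,0),(180,255,40))
def tins(f,colors=('red','orange','yellow','green','black')):
    W=wworld(f);out={}
    for c in colors:
        for ce,s,m in blobs(f,c,60):
            P=W[m&(f['z_map']>0)];P=P[(abs(P[:,2]-48)<4)]
            if len(P)<60: continue
            (x,y),r=cv2.minEnclosingCircle(P[:,:2].astype(np.float32)[cv2.convexHull(P[:,:2].astype(np.float32),returnPoints=False).ravel()])
            if 14<r<25: out[c]=(x,y);print(c,ce.round(),'xy',round(x,1),round(y,1),'mean',P[:,:2].mean(0).round(1),'r',round(r,1),'z',np.median(P[:,2]).round(1))
    return out
E
python3 - <<'E'
from h import *
f=wsnap('w2.png');tins(f);print(tool()[:3,3])
E
```

```text
red [356. 197.] xy 510.7 -225.0 mean [ 510.2 -224.4] r 20.1 z 49.2
orange [457. 175.] xy 627.8 -185.6 mean [ 626.7 -185.2] r 19.8 z 49.0
green [348. 290.] xy 516.3 -338.8 mean [ 517.1 -342.2] r 18.1 z 49.2
[ 470.60183165 -216.51286136  400.70319916]
```

View pics/w2.png

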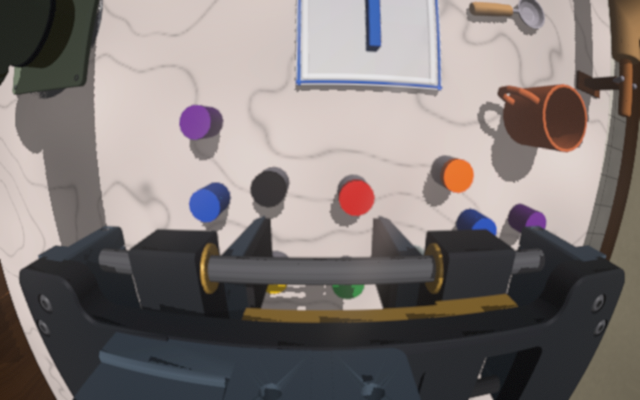

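Wrist view: red (356,197), black (269,188), orange (457,175), green (348,290) and a bit of yellow (276,288), with blue and purple look-alikes around. The lid is parked clear of them. Red first.

Emit:
carry_out(
  increments=[
    [[0,0,0],[20,38,-6],0.3],
    [[0,0,0],[39,76,-12],0.3],
    [[0,0,0],[39,112,-12],0.3],
    [[0,0,0],[39,145,-12],0.3],
    [[0,0,0],[39,170,-12],0.3],
    [[0,0,0],[39,184,-12],0.3],
    [[0,0,0],[39,188,-12],0.3],
    [[0,0,0],[39,188,-12],0.7],
    [[0,0,0],[39,188,-12],0.8],
    [[0,0,0],[39,188,-12],0.8],
  ],
  force=20,
)

```text
time_s: 9.12
ee_pos: [511.2, -224.8, 214.2]
ee_rot: [-90.1, -0.2, 6.1]
force: [0.8, -0.2, 0.1]
gripper_width: 46.9
```

```bash
cat >> h.py <<'E'
C=np.array([487.,206.]);yaw=np.radians(6.1)
X=np.array([np.cos(yaw),np.sin(yaw)]);Y=np.array([-X[1],X[0]])
def go(frm,to):
    d=np.array(to[:2],float)-frm[:2];return (round(d@X,1),round(frm[2]-to[2],1),round(d@Y,1))
def pocket(a,b,z=218): return np.r_[C+a*X+b*Y,z]
E
python3 - <<'E'
from h import *
p0=np.array([509.5+1.3*0,-225.,212.8]);
f=dict(np.load('/tmp/wrist.npz'))
p=np.array([470.5,-217.3,0])+0
red=np.r_[p[:2]+39*X-12*Y,212.8];print(red)
for a in(36,-36):
    for b in(-54,0,54): print(a,b,pocket(a,b).round(1),go(red,pocket(a,b)))
E
```

```text
[ 510.55434868 -225.08775655  212.8       ]
36 -54 [528.5 156.1 218. ] (np.float64(58.4), np.float64(-5.2), np.float64(377.1))
36 0 [522.8 209.8 218. ] (np.float64(58.4), np.float64(-5.2), np.float64(431.1))
36 54 [517.1 263.5 218. ] (np.float64(58.4), np.float64(-5.2), np.float64(485.1))
-36 -54 [456.9 148.5 218. ] (np.float64(-13.6), np.float64(-5.2), np.float64(377.1))
-36 0 [451.2 202.2 218. ] (np.float64(-13.6), np.float64(-5.2), np.float64(431.1))
-36 54 [445.5 255.9 218. ] (np.float64(-13.6), np.float64(-5.2), np.float64(485.1))
```

Emit:
carry_out(
  increments=[
    [[0,0,0],[0,0,0],0.9],
    [[0,0,0],[0,0,0],0.9],
    [[0,0,0],[0,0,0],0.9],
    [[0,0,0],[0,-25,0],0.9],
    [[0,0,0],[5,-60,10],0.9],
    [[0,0,0],[10,-95,25],0.9],
    [[0,0,0],[15,-110,55],0.9],
    [[0,0,0],[20,-110,95],0.9],
    [[0,0,0],[25,-110,135],0.9],
    [[0,0,0],[30,-110,175],0.9],
  ],
)

```text
time_s: 9.95
ee_pos: [521.2, -46.7, 323.4]
ee_rot: [-90.0, -0.1, 6.0]
force: [0.3, 0.6, -0.5]
gripper_width: 39.5
```

Emit:
carry_out(
  increments=[
    [[0,0,0],[5,0,40],0.9],
    [[0,0,0],[10,0,80],0.9],
    [[0,0,0],[15,0,120],0.9],
    [[0,0,0],[20,0,160],0.9],
    [[0,0,0],[24,0,200],0.9],
    [[0,0,0],[28,0,235],0.9],
    [[0,0,0],[28,10,250],0.9],
    [[0,0,0],[28,30,256],0.9],
    [[0,0,0],[28,45,256],0.9],
    [[0,0,0],[28,45,256],0.9],
  ],
)

```text
time_s: 10.78
ee_pos: [521.1, 209.7, 274.8]
ee_rot: [-90.1, 0.4, 6.1]
force: [-1.0, -0.2, -1.6]
gripper_width: 39.6
```

One look from here to check the pocket position (the lid had 3 mm of play).

Run:
```python
from h import *
f=wsnap();W=wworld(f)
im=f['frame'].copy()
for a in(-36,36):
    for b in(-54,0,54):
        q=[C+(a+s*23.5)*X+(b+t*23.5)*Y for s,t in((-1,-1),(1,-1),(1,1),(-1,1))]
        p=proj(f,[np.r_[v,22] for v in q]);cv2.polylines(im,[p.round().astype(int)],True,(0,0,255),1)
q=[C+s*90*X+t*87*Y for s,t in((-1,-1),(1,-1),(1,1),(-1,1))]
p=proj(f,[np.r_[v,62] for v in q]);cv2.polylines(im,[p.round().astype(int)],True,(0,200,0),1)
cv2.imwrite('pics/w3.png',cv2.resize(im[20:320,120:560],(800,545)))
```

```text
(no output)
```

View pics/w3.png

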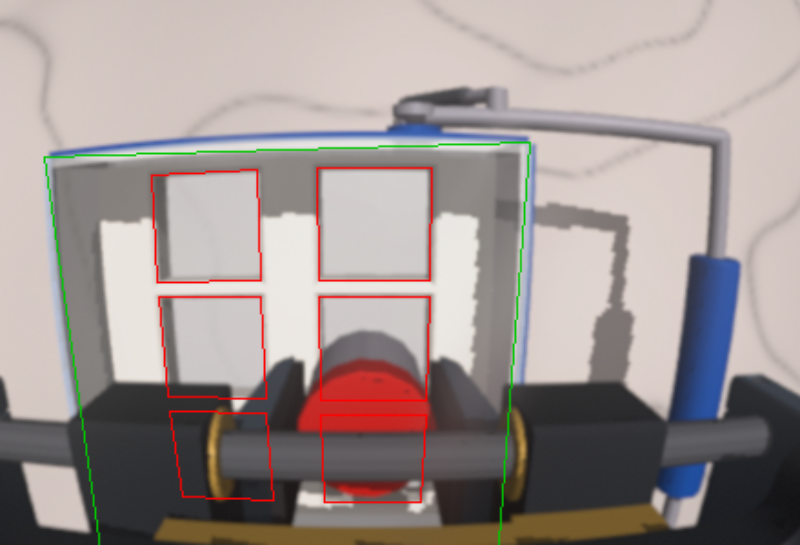

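Predicted pocket outlines match the picture to about 1 mm: the pocket tops are at (375,168) and (205,172) in the crop. I'll insert and release.

Emit:
carry_out(
  increments=[
    [[0,0,0],[0,20,0],0.9],
    [[0,0,0],[0,40,0],0.9],
    [[0,0,0],[0,52,0],0.9],
    [[0,0,0],[0,59,0],0.9],
    [[0,0,0],[0,59,0],0.9],
  ],
)

```text
time_s: 11.25
ee_pos: [522.7, 209.2, 218.8]
ee_rot: [-90.0, 0.0, 6.0]
force: [-0.5, 0.2, -1.3]
gripper_width: 39.8
```

Emit:
carry_out(
  increments=[
    [[0,0,0],[0,0,0],0.4],
    [[0,0,0],[0,0,0],0.4],
    [[0,0,0],[0,0,0],0.4],
    [[0,0,0],[0,-30,0],0.4],
    [[0,0,0],[0,-70,0],0.35],
    [[0,0,0],[0,-105,-20],0.35],
    [[0,0,0],[5,-125,-55],0.35],
    [[0,0,0],[10,-130,-95],0.35],
    [[0,0,0],[15,-140,-135],0.35],
    [[0,0,0],[20,-150,-175],0.35],
  ],
)

```text
time_s: 12.08
ee_pos: [560.7, 36.1, 370.4]
ee_rot: [-90.0, -0.1, 6.1]
force: [1.3, -0.2, 0.2]
gripper_width: 59.5
```

Emit:
carry_out(
  increments=[
    [[0,0,0],[5,0,-40],0.35],
    [[0,0,0],[10,0,-80],0.35],
    [[0,0,0],[15,0,-120],0.35],
    [[0,0,0],[20,0,-160],0.35],
    [[0,0,0],[25,0,-195],0.35],
    [[0,0,0],[30,0,-220],0.35],
    [[0,0,0],[30,0,-225],0.35],
    [[0,0,0],[30,0,-225],0.35],
    [[0,0,0],[30,0,-225],0.35],
  ],
)

```text
time_s: 12.83
ee_pos: [614.2, -182.5, 369.0]
ee_rot: [-90.0, -0.0, 6.0]
force: [-0.0, 0.8, -0.5]
gripper_width: 59.5
```

Run:
```python
from h import *
f=wsnap('w4.png');p=tool()[:3,3];print(p)
for c,v in tins(f).items(): print(c,go(p,np.r_[v,213]))
```

```text
[ 614.13622588 -181.85781157  369.07187338]
orange [335. 197.] xy 628.6 -185.3 mean [ 628.3 -184.8] r 20.1 z 49.2
orange (np.float64(14.0), np.float64(156.1), np.float64(-5.0))
```

Emit:
carry_out(
  increments=[
    [[0,0,0],[14,35,-4],0.35],
    [[0,0,0],[14,72,-4],0.35],
    [[0,0,0],[14,108,-4],0.35],
    [[0,0,0],[14,138,-4],0.35],
    [[0,0,0],[14,152,-4],0.35],
    [[0,0,0],[14,156,-4],0.35],
    [[0,0,0],[14,156,-4],0.7],
    [[0,0,0],[14,156,-4],0.9],
    [[0,0,0],[14,156,-4],0.9],
    [[0,0,0],[14,156,-4],0.9],
  ],
)

```text
time_s: 13.72
ee_pos: [629.4, -185.2, 214.8]
ee_rot: [-90.1, -0.2, 6.1]
force: [0.1, 1.3, 1.9]
gripper_width: 39.5
```

Run:
```python
from h import *
c=np.r_[np.array([614.6,-182.7])+14*X-4*Y,212.8];print(c)
print(go(c,pocket(36,-54)),env.state()['gripper_width'])
```

```text
[ 628.9457875  -185.18965478  212.8       ]
(np.float64(-63.6), np.float64(-5.2), np.float64(350.1)) 39.497011676666126
```

Emit:
carry_out(
  increments=[
    [[0,0,0],[0,0,0],0.9],
    [[0,0,0],[0,-25,0],0.9],
    [[0,0,0],[0,-60,5],0.9],
    [[0,0,0],[-5,-95,15],0.9],
    [[0,0,0],[-12,-110,40],0.9],
    [[0,0,0],[-19,-110,80],0.9],
    [[0,0,0],[-26,-110,120],0.9],
    [[0,0,0],[-33,-110,160],0.9],
    [[0,0,0],[-40,-110,200],0.9],
    [[0,0,0],[-47,-110,240],0.9],
  ],
)

```text
time_s: 14.55
ee_pos: [555.7, 49.7, 323.4]
ee_rot: [-90.0, -0.1, 6.0]
force: [0.8, 1.3, -0.6]
gripper_width: 39.4
```

Emit:
carry_out(
  increments=[
    [[0,0,0],[-7,0,40],0.9],
    [[0,0,0],[-13,0,80],0.9],
    [[0,0,0],[-16,0,105],0.9],
    [[0,0,0],[-16.6,20,110],0.9],
    [[0,0,0],[-16.6,45,110],0.9],
    [[0,0,0],[-16.6,75,110],0.9],
    [[0,0,0],[-16.6,95,110],0.9],
    [[0,0,0],[-16.6,104,110],0.9],
    [[0,0,0],[-16.6,104,110],0.9],
  ],
)

```text
time_s: 15.3
ee_pos: [528.1, 155.8, 218.0]
ee_rot: [-90.0, 0.1, 6.1]
force: [0.9, 0.1, -1.4]
gripper_width: 39.4
```

Emit:
carry_out(
  increments=[
    [[0,0,0],[0,0,0],0.4],
    [[0,0,0],[0,0,0],0.4],
    [[0,0,0],[0,0,0],0.4],
    [[0,0,0],[0,-30,0],0.4],
    [[0,0,0],[0,-70,0],0.35],
    [[0,0,0],[-5,-105,-15],0.35],
    [[0,0,0],[-15,-125,-45],0.35],
    [[0,0,0],[-30,-130,-80],0.35],
    [[0,0,0],[-45,-140,-115],0.35],
    [[0,0,0],[-60,-150,-150],0.35],
  ],
)

```text
time_s: 16.13
ee_pos: [483.8, -0.9, 370.1]
ee_rot: [-90.0, -0.1, 6.1]
force: [0.3, -0.4, -0.4]
gripper_width: 59.2
```

Emit:
carry_out(
  increments=[
    [[0,0,0],[-16,0,-36],0.35],
    [[0,0,0],[-32,0,-72],0.35],
    [[0,0,0],[-48,0,-108],0.35],
    [[0,0,0],[-64,0,-144],0.35],
    [[0,0,0],[-80,0,-180],0.35],
    [[0,0,0],[-95,0,-205],0.35],
    [[0,0,0],[-95,0,-211],0.35],
    [[0,0,0],[-95,0,-211],0.35],
    [[0,0,0],[-95,0,-211],0.35],
  ],
)

```text
time_s: 16.88
ee_pos: [412.7, -219.3, 369.1]
ee_rot: [-90.0, -0.1, 6.0]
force: [-0.2, -0.0, 0.3]
gripper_width: 59.4
```

Run:
```python
from h import *
f=wsnap('w5.png');p=tool()[:3,3];print(p)
c=np.r_[pocket(36,-54)[:2]-155*X-361*Y,368.8];print(c)
for k,v in tins(f).items(): print(k,go(c,np.r_[v,213]))
W=wworld(f);hsv=cv2.cvtColor(f['frame'],cv2.COLOR_BGR2HSV)
m=(hsv[...,2]<60)&(abs(W[...,2]-48)<4)
P=W[m];print(len(P));P=P[np.hypot(P[:,0]-412,P[:,1]+227)<70]
(x,y),r=cv2.minEnclosingCircle(P[:,:2].astype(np.float32));print('black',x,y,r,P.mean(0),go(c,(x,y,213)))
```

```text
[ 412.84019804 -218.77174211  369.02875302]
[ 412.77337425 -219.2956713   368.8       ]
yellow [318. 296.] xy 422.4 -337.6 mean [ 422.2 -338.2] r 19.9 z 49.3
yellow (np.float64(-3.0), np.float64(155.8), np.float64(-118.7))
1386
black 411.1210021972656 -225.0762176513672 19.450288772583008 [ 410.8788195  -224.66039354   49.15733216] (np.float64(-2.3), np.float64(155.8), np.float64(-5.6))
```

Emit:
carry_out(
  increments=[
    [[0,0,0],[-2,35,-6],0.4],
    [[0,0,0],[-2,72,-6],0.4],
    [[0,0,0],[-2,108,-6],0.4],
    [[0,0,0],[-2,138,-6],0.4],
    [[0,0,0],[-2,152,-6],0.4],
    [[0,0,0],[-2,156,-6],0.4],
    [[0,0,0],[-2,156,-6],0.7],
    [[0,0,0],[-2,156,-6],0.9],
    [[0,0,0],[-2,156,-6],0.9],
    [[0,0,0],[-2,156,-6],0.9],
  ],
)

```text
time_s: 17.77
ee_pos: [411.8, -225.6, 214.0]
ee_rot: [-90.1, -0.1, 6.1]
force: [1.1, -0.6, -0.8]
gripper_width: 39.5
```

Run:
```python
from h import *
c=np.r_[np.array([412.8,-219.3])-2*X-6*Y,212.8];print(c,go(c,pocket(-36,0)))
```

```text
[ 411.44890854 -225.47855581  212.8       ] (np.float64(85.0), np.float64(-5.2), np.float64(421.0))
```

Emit:
carry_out(
  increments=[
    [[0,0,0],[0,0,0],0.9],
    [[0,0,0],[0,-25,0],0.9],
    [[0,0,0],[0,-60,5],0.9],
    [[0,0,0],[8,-95,20],0.9],
    [[0,0,0],[16,-110,50],0.9],
    [[0,0,0],[24,-110,88],0.9],
    [[0,0,0],[32,-110,126],0.9],
    [[0,0,0],[40,-110,164],0.9],
    [[0,0,0],[48,-110,202],0.9],
    [[0,0,0],[56,-110,240],0.9],
  ],
)

```text
time_s: 18.6
ee_pos: [441.1, 20.6, 323.6]
ee_rot: [-90.0, -0.1, 6.0]
force: [1.1, -0.1, -0.5]
gripper_width: 39.5
```

Emit:
carry_out(
  increments=[
    [[0,0,0],[8,0,38],0.9],
    [[0,0,0],[16,0,76],0.9],
    [[0,0,0],[22,0,114],0.9],
    [[0,0,0],[27,0,150],0.9],
    [[0,0,0],[29,10,175],0.9],
    [[0,0,0],[29,35,181],0.9],
    [[0,0,0],[29,65,181],0.9],
    [[0,0,0],[29,90,181],0.9],
    [[0,0,0],[29,104,181],0.9],
    [[0,0,0],[29,104,181],0.9],
  ],
)

```text
time_s: 19.43
ee_pos: [450.6, 201.9, 217.0]
ee_rot: [-90.1, 0.2, 6.1]
force: [-0.6, -0.1, -1.0]
gripper_width: 39.9
```

Emit:
carry_out(
  increments=[
    [[0,0,0],[0,0,0],0.4],
    [[0,0,0],[0,0,0],0.4],
    [[0,0,0],[0,0,0],0.4],
    [[0,0,0],[0,-30,0],0.4],
    [[0,0,0],[0,-70,0],0.35],
    [[0,0,0],[-5,-105,-15],0.35],
    [[0,0,0],[-10,-125,-50],0.35],
    [[0,0,0],[-13,-130,-88],0.35],
    [[0,0,0],[-16,-140,-126],0.35],
    [[0,0,0],[-19,-150,-165],0.35],
  ],
)

```text
time_s: 20.27
ee_pos: [449.1, 34.5, 370.5]
ee_rot: [-90.0, -0.2, 6.1]
force: [0.8, -0.0, -0.2]
gripper_width: 59.3
```

Emit:
carry_out(
  increments=[
    [[0,0,0],[-2,0,-40],0.35],
    [[0,0,0],[-4,0,-80],0.35],
    [[0,0,0],[-6,0,-120],0.35],
    [[0,0,0],[-8,0,-160],0.35],
    [[0,0,0],[-10,0,-200],0.35],
    [[0,0,0],[-12,0,-240],0.35],
    [[0,0,0],[-14,0,-280],0.35],
    [[0,0,0],[-18,0,-320],0.35],
    [[0,0,0],[-20,0,-350],0.35],
    [[0,0,0],[-20,0,-361],0.35],
  ],
)

```text
time_s: 21.1
ee_pos: [467.6, -329.1, 369.6]
ee_rot: [-90.2, -0.1, 5.9]
force: [-0.0, -0.1, -0.3]
gripper_width: 59.4
```

Run:
```python
from h import *
c=np.r_[pocket(-36,0)[:2]-39*X-526*Y,368.8];print(c)
f=wsnap('w6.png')
for k,v in tins(f).items(): print(k,go(c,np.r_[v,213]))
g=dict(np.load('/tmp/scene.npz'));W=world(g);m=(W[...,2]>118)&(W[...,2]<136)&(W[...,1]<-300)&(W[...,0]>300)&(W[...,0]<800)
P=W[m][:,:2].astype(np.float32);print('canister',cv2.minAreaRect(P))
```

```text
[ 468.31955571 -324.99156396  368.8       ]
yellow [276. 196.] xy 423.1 -338.3 mean [ 422.9 -337.4] r 20.3 z 49.2
green [366. 202.] xy 515.5 -334.9 mean [ 515.1 -334.3] r 19.9 z 49.2
yellow (np.float64(-46.4), np.float64(155.8), np.float64(-8.4))
green (np.float64(45.9), np.float64(155.8), np.float64(-14.9))
canister ((592.276611328125, -506.14105224609375), (94.98039245605469, 91.75238037109375), 47.81629943847656)
```

Emit:
carry_out(
  increments=[
    [[0,0,0],[-30,20,-5],0.35],
    [[0,0,0],[-46,50,-8],0.35],
    [[0,0,0],[-46,85,-8],0.35],
    [[0,0,0],[-46,118,-8],0.35],
    [[0,0,0],[-46,145,-8],0.35],
    [[0,0,0],[-46,156,-8],0.35],
    [[0,0,0],[-46,156,-8],0.6],
    [[0,0,0],[-46,156,-8],0.9],
    [[0,0,0],[-46,156,-8],0.9],
    [[0,0,0],[-46,156,-8],0.9],
  ],
)

```text
time_s: 21.98
ee_pos: [423.8, -337.9, 214.4]
ee_rot: [-90.1, -0.1, 6.1]
force: [0.0, -0.5, 0.1]
gripper_width: 39.6
```

Run:
```python
from h import *
c=np.r_[pocket(-36,0)[:2]-39*X-526*Y,368.8]
c=np.r_[c[:2]-46*X-8*Y,212.8];print(c,go(c,pocket(-36,-54)))
```

```text
[ 423.43012285 -337.8344148   212.8       ] (np.float64(85.0), np.float64(-5.2), np.float64(480.0))
```

Emit:
carry_out(
  increments=[
    [[0,0,0],[0,0,0],0.9],
    [[0,0,0],[0,-25,0],0.9],
    [[0,0,0],[0,-60,5],0.9],
    [[0,0,0],[5,-95,20],0.9],
    [[0,0,0],[10,-115,50],0.9],
    [[0,0,0],[15,-115,88],0.9],
    [[0,0,0],[22,-115,126],0.9],
    [[0,0,0],[30,-115,164],0.9],
    [[0,0,0],[38,-115,202],0.9],
    [[0,0,0],[45,-115,240],0.9],
  ],
)

```text
time_s: 22.82
ee_pos: [442.2, -92.8, 328.7]
ee_rot: [-90.0, -0.1, 6.0]
force: [0.5, -0.0, -0.6]
gripper_width: 39.5
```

Emit:
carry_out(
  increments=[
    [[0,0,0],[8,0,40],0.9],
    [[0,0,0],[16,0,80],0.9],
    [[0,0,0],[24,0,120],0.9],
    [[0,0,0],[32,0,160],0.9],
    [[0,0,0],[38,0,198],0.9],
    [[0,0,0],[40,5,230],0.9],
    [[0,0,0],[40,35,240],0.9],
    [[0,0,0],[40,70,240],0.9],
    [[0,0,0],[40,95,240],0.9],
    [[0,0,0],[40,109,240],0.9],
  ],
)

```text
time_s: 23.65
ee_pos: [455.7, 148.6, 216.9]
ee_rot: [-90.0, 0.2, 6.1]
force: [-7.5, -1.6, 27.4]
gripper_width: 39.7
```

Emit:
carry_out(
  increments=[
    [[0,0,0],[0,0,0],0.9],
    [[0,0,0],[0,0,0],0.4],
    [[0,0,0],[0,0,0],0.4],
    [[0,0,0],[0,0,0],0.4],
    [[0,0,0],[0,-30,0],0.4],
    [[0,0,0],[0,-70,0],0.35],
    [[0,0,0],[0,-105,-15],0.35],
    [[0,0,0],[5,-125,-50],0.35],
    [[0,0,0],[5,-140,-88],0.35],
    [[0,0,0],[5,-150,-120],0.35],
  ],
)

```text
time_s: 24.48
ee_pos: [474.7, 28.0, 372.2]
ee_rot: [-90.1, -0.4, 6.1]
force: [2.0, 0.2, -0.3]
gripper_width: 59.4
```

Run:
```python
from h import *
c=np.r_[pocket(-36,-54)[:2]+5*X-120*Y,368.8];print(c,go(c,(514,-325,368.8)))
f=snap('scene');W=world(f)
for k in('red','orange','yellow','green'):
  for ce,s,m in blobs(f,k):
    if s[4]<300:
      q=(np.median(W[m],0)-np.r_[C,0]);print(k,ce.round(),(q[:2]@X).round(),(q[:2]@Y).round(),q[2].round())
```

```text
[474.66547214  29.69101151 368.8       ] (np.float64(1.4), np.float64(0.0), np.float64(-356.9))
red [391. 160.] 40.0 -4.0 51.0
orange [383. 166.] 36.0 -51.0 50.0
orange [523. 178.] 412.0 94.0 93.0
orange [384. 236.] 206.0 -336.0 83.0
yellow [363. 158.] -36.0 -52.0 51.0
green [235.   3.] -973.0 297.0 300.0
green [255. 246.] -24.0 -544.0 47.0
```

Red, orange and yellow caps stand at about 51 mm in the crate, so they are fully down. Green next.

Emit:
carry_out(
  increments=[
    [[0,0,0],[0,0,-40],0.35],
    [[0,0,0],[0,0,-80],0.35],
    [[0,0,0],[0,0,-120],0.35],
    [[0,0,0],[0,0,-160],0.35],
    [[0,0,0],[0,0,-200],0.35],
    [[0,0,0],[0,0,-240],0.35],
    [[0,0,0],[0,0,-280],0.35],
    [[0,0,0],[0,0,-320],0.35],
    [[0,0,0],[1,0,-345],0.35],
    [[0,0,0],[1,0,-357],0.35],
  ],
)

```text
time_s: 25.37
ee_pos: [513.3, -328.6, 369.2]
ee_rot: [-90.1, -0.1, 5.9]
force: [0.6, 0.2, 0.5]
gripper_width: 59.3
```

Emit:
carry_out(
  increments=[
    [[0,0,0],[0,0,0],0.35],
    [[0,0,0],[0,0,0],0.35],
  ],
)

```text
time_s: 25.53
ee_pos: [513.1, -324.8, 368.9]
ee_rot: [-89.9, -0.0, 6.0]
force: [-0.4, 0.2, 0.0]
gripper_width: 59.2
```

Run:
```python
from h import *
c=np.r_[pocket(-36,-54)[:2]+6*X-477*Y,368.8];print(c,tool()[:3,3])
f=wsnap()
for k,v in tins(f).items(): print(k,go(c,np.r_[v,213]))
```

```text
[ 513.59608356 -325.18137047  368.8       ] [ 513.14428609 -324.81302998  368.86349001]
green [323. 203.] xy 515.9 -335.0 mean [ 516.1 -334.5] r 20.2 z 49.2
green (np.float64(1.3), np.float64(155.8), np.float64(-10.0))
```

Emit:
carry_out(
  increments=[
    [[0,0,0],[1,35,-10],0.35],
    [[0,0,0],[1,72,-10],0.35],
    [[0,0,0],[1,108,-10],0.35],
    [[0,0,0],[1,138,-10],0.35],
    [[0,0,0],[1,152,-10],0.35],
    [[0,0,0],[1,156,-10],0.35],
    [[0,0,0],[1,156,-10],0.7],
    [[0,0,0],[1,156,-10],0.9],
    [[0,0,0],[1,156,-10],0.9],
    [[0,0,0],[1,156,-10],0.9],
  ],
)

```text
time_s: 26.42
ee_pos: [516.0, -335.1, 214.8]
ee_rot: [-90.1, -0.2, 6.1]
force: [0.2, 0.8, 3.1]
gripper_width: 39.7
```

Run:
```python
from h import *
c=np.r_[pocket(-36,-54)[:2]+7*X-487*Y,212.8];print(c,go(c,pocket(-36,54)))
```

```text
[ 515.65306221 -335.01848584  212.8       ] (np.float64(-7.0), np.float64(-5.2), np.float64(595.0))
```

Emit:
carry_out(
  increments=[
    [[0,0,0],[0,0,0],0.9],
    [[0,0,0],[0,-25,0],0.9],
    [[0,0,0],[0,-60,5],0.9],
    [[0,0,0],[0,-95,20],0.9],
    [[0,0,0],[0,-115,50],0.9],
    [[0,0,0],[0,-115,88],0.9],
    [[0,0,0],[0,-115,126],0.9],
    [[0,0,0],[0,-115,164],0.9],
    [[0,0,0],[-3,-115,202],0.9],
    [[0,0,0],[-7,-115,240],0.9],
  ],
)

```text
time_s: 27.25
ee_pos: [482.5, -95.8, 328.3]
ee_rot: [-90.0, -0.1, 6.0]
force: [-0.0, 0.5, -0.7]
gripper_width: 39.4
```

Emit:
carry_out(
  increments=[
    [[0,0,0],[0,0,40],0.9],
    [[0,0,0],[0,0,80],0.9],
    [[0,0,0],[0,0,120],0.9],
    [[0,0,0],[0,0,160],0.9],
    [[0,0,0],[0,0,200],0.9],
    [[0,0,0],[0,0,240],0.9],
    [[0,0,0],[0,0,280],0.9],
    [[0,0,0],[0,0,318],0.9],
    [[0,0,0],[0,0,345],0.9],
    [[0,0,0],[0,0,355],0.9],
  ],
)

```text
time_s: 28.08
ee_pos: [445.0, 258.8, 328.2]
ee_rot: [-89.9, -0.1, 6.3]
force: [0.4, -1.0, -0.2]
gripper_width: 39.4
```

Emit:
carry_out(
  increments=[
    [[0,0,0],[0,20,0],0.9],
    [[0,0,0],[0,50,0],0.9],
    [[0,0,0],[0,80,0],0.9],
    [[0,0,0],[0,98,0],0.9],
    [[0,0,0],[0,107,0],0.9],
    [[0,0,0],[0,108,0],0.9],
    [[0,0,0],[0,108,0],0.4],
    [[0,0,0],[0,108,0],0.4],
    [[0,0,0],[0,108,0],0.4],
    [[0,0,0],[0,80,0],0.4],
  ],
)

```text
time_s: 28.92
ee_pos: [444.4, 254.8, 245.1]
ee_rot: [-90.2, 0.4, 6.1]
force: [0.3, -0.3, -0.5]
gripper_width: 54.4
```

Emit:
carry_out(
  increments=[
    [[0,0,0],[0,-40,0],0.4],
    [[0,0,0],[10,-80,-30],0.4],
    [[0,0,0],[20,-110,-60],0.4],
    [[0,0,0],[30,-110,-60],0.4],
    [[0,0,0],[36,-110,-60],0.4],
    [[0,0,0],[36,-110,-60],0.4],
  ],
)

```text
time_s: 29.42
ee_pos: [488.5, 199.7, 358.6]
ee_rot: [-89.9, -0.2, 6.0]
force: [-0.1, 0.7, -0.1]
gripper_width: 54.5
```

Run:
```python
from h import *
c=np.r_[C-6*Y,0];print(c,tool()[:3,3])
f=wsnap('w7.png')
for k,v in tins(f).items(): d=np.array(v)-C;print(k,(d@X).round(1),(d@Y).round(1))
```

```text
[487.63758443 200.03397234   0.        ] [488.53040395 199.67845348 358.60105822]
red [357. 190.] xy 523.0 210.4 mean [519.6 214.5] r 19.5 z 51.7
orange [353. 241.] xy 528.0 157.6 mean [524.  166.7] r 19.0 z 50.9
yellow [287. 240.] xy 458.8 150.7 mean [462.1 161.7] r 19.1 z 49.4
green [281. 135.] xy 446.6 255.2 mean [449.6 257.7] r 19.3 z 51.8
red 36.3 0.6
orange 35.6 -52.5
yellow -33.9 -52.0
green -35.0 53.2
```

View pics/w7.png

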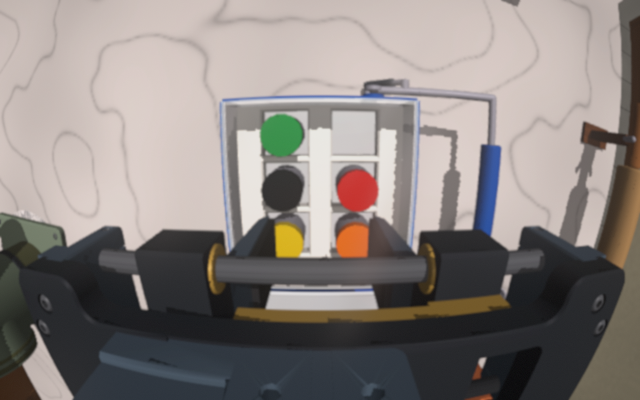

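All five tins are down in separate pockets: green (281,135), black (283,188), red (357,190), yellow (288,240) and orange (353,241). The rear-left pocket is empty. Back to the lid.

Emit:
carry_out(
  increments=[
    [[0,0,0],[0,0,-40],0.4],
    [[0,0,0],[0,0,-80],0.4],
    [[0,0,0],[0,0,-120],0.4],
    [[0,0,0],[0,0,-160],0.4],
    [[0,0,0],[0,0,-190],0.4],
    [[0,0,0],[0,0,-209],0.4],
    [[0,0,0],[0,0,-209],0.4],
    [[0,0,0],[0,0,-209],0.4],
  ],
)

```text
time_s: 30.13
ee_pos: [509.3, -7.8, 356.3]
ee_rot: [-89.9, 0.2, 6.0]
force: [-0.8, 1.0, 0.9]
gripper_width: 54.6
```

Run:
```python
from h import *
c=np.r_[C-215*Y,357.8];print(c,tool()[:3,3])
f=wsnap()
for ce,s,m in blobs(f,'blue',300): print(ce);fitbar(f,'blue',ce)
W=wworld(f)
m=cv2.inRange(cv2.cvtColor(f['frame'],cv2.COLOR_BGR2HSV),(100,100,40),(125,255,255))>0
P=W[m&(abs(W[...,2]-10)<6)];P=P[abs(P[:,1]+8)<110];r=cv2.minAreaRect(P[:,:2].astype(np.float32));print('lid edge',r)
```

```text
[509.84677534  -7.78265799 357.8       ] [509.25978616  -7.76599814 356.2769097 ]
[495.95594714  16.83480176]
blue centre 655.2 193.0 dims 15 38 z 75.6 yaw(y-axis) deg 5.51
[321.12205128 192.33230769]
blue centre 508.6 -7.6 dims 11 88 z 41.0 yaw(y-axis) deg 5.74
lid edge ((507.3189697265625, 9.880645751953125), (177.69918823242188, 134.12452697753906), 6.592691421508789)
```

Emit:
carry_out(
  increments=[
    [[0,0,0],[0,35,0],0.45],
    [[0,0,0],[0,75,0],0.45],
    [[0,0,0],[0,110,0],0.45],
    [[0,0,0],[0,138,0],0.45],
    [[0,0,0],[0,150,0],0.45],
    [[0,0,0],[0,152,0],0.45],
    [[0,0,0],[0,152,0],0.8],
    [[0,0,0],[0,152,0],1],
    [[0,0,0],[0,152,0],1],
    [[0,0,0],[0,152,0],1],
  ],
  force=35,
)

```text
time_s: 31.02
ee_pos: [510.2, -7.7, 207.0]
ee_rot: [-90.0, -0.2, 6.1]
force: [-0.7, -0.5, 0.2]
gripper_width: 26.5
```

Emit:
carry_out(
  increments=[
    [[0,0,0],[0,0,0],1],
    [[0,0,0],[0,0,0],1],
    [[0,0,0],[0,0,0],1],
    [[0,0,0],[0,0,0],1],
  ],
)

```text
time_s: 31.35
ee_pos: [509.6, -8.0, 206.4]
ee_rot: [-90.0, 0.0, 6.1]
force: [-3.0, 0.7, 7.0]
gripper_width: 13.7
```

Emit:
carry_out(
  increments=[
    [[0,0,0],[0,-20,0],1],
    [[0,0,0],[0,-55,0],1],
    [[0,0,0],[0,-90,0],1],
    [[0,0,0],[0,-100,30],1],
    [[0,0,0],[0,-100,65],1],
    [[0,0,0],[0,-100,100],1],
    [[0,0,0],[0,-100,140],1],
    [[0,0,0],[0,-100,178],1],
    [[0,0,0],[0,-100,205],1],
    [[0,0,0],[0,-90,215],1],
  ],
)

```text
time_s: 32.18
ee_pos: [487.2, 209.2, 297.0]
ee_rot: [-89.9, -0.3, 6.2]
force: [0.7, -0.2, -1.5]
gripper_width: 13.7
```

Emit:
carry_out(
  increments=[
    [[0,0,0],[0,5,0],1],
    [[0,0,0],[0,15,0],1],
    [[0,0,0],[0,20,0],1],
    [[0,0,0],[0,24,0],1],
    [[0,0,0],[0,24,0],1],
  ],
)

```text
time_s: 32.6
ee_pos: [487.0, 204.5, 270.5]
ee_rot: [-90.1, 0.1, 6.0]
force: [1.3, -0.3, -1.9]
gripper_width: 14.0
```

Run:
```python
from h import *
print(tool()[:3,3]);f=wsnap();W=wworld(f)
for ce,s,m in blobs(f,'blue',300): print(ce);fitbar(f,'blue',ce)
```

```text
[486.971525   204.47462199 270.52547079]
[322.44343066 100.13868613]
blue centre 478.4 286.5 dims 67 3 z 76.1 yaw(y-axis) deg -83.9
[189.17407407 153.45679012]
blue centre 398.2 237.2 dims 101 37 z 76.5 yaw(y-axis) deg -3.8
[459.33333333 166.25037037]
blue centre 569.5 250.6 dims 18 96 z 76.0 yaw(y-axis) deg 7.98
[549.96909272 197.20239282]
blue centre 616.8 258.6 dims 47 99 z 75.7 yaw(y-axis) deg 6.51
[321.3595846  214.30463003]
blue centre 484.6 227.3 dims 14 44 z 105.0 yaw(y-axis) deg 5.55
[321.12945591 296.48030019]
blue centre 487.4 202.0 dims 14 56 z 105.1 yaw(y-axis) deg 7.85
```

Emit:
carry_out(
  increments=[
    [[0,0,0],[0,2,0],1],
    [[0,0,0],[0,5,0],1],
    [[0,0,0],[0,8,0],1],
    [[0,0,0],[0,10,0],1],
    [[0,0,0],[0,11,0],1],
    [[0,0,0],[0,11,0],1],
    [[0,0,0],[0,11,0],1],
  ],
)

```text
time_s: 33.23
ee_pos: [487.0, 205.7, 262.5]
ee_rot: [-90.0, -0.1, 6.1]
force: [-3.3, -2.7, 9.7]
gripper_width: 13.6
```

Contact came at 262.5, the expected seat height. Releasing and checking.

Emit:
carry_out(
  increments=[
    [[0,0,0],[0,10,0],0.7],
    [[0,0,0],[0,10,0],0.6],
    [[0,0,0],[0,10,0],0.6],
    [[0,0,0],[0,-20,0],0.6],
    [[0,0,0],[0,-60,0],0.5],
    [[0,0,0],[0,-90,0],0.5],
    [[0,0,0],[0,-100,0],0.5],
    [[0,0,0],[0,-100,0],0.5],
  ],
)

```text
time_s: 33.9
ee_pos: [487.6, 206.1, 364.0]
ee_rot: [-89.9, -0.4, 6.1]
force: [0.6, 0.9, -1.0]
gripper_width: 45.8
```

Run:
```python
from h import *
print(tool()[:3,3]);f=wsnap('w8.png');W=wworld(f)
for ce,s,m in blobs(f,'blue',300): print(ce);fitbar(f,'blue',ce)
m=cv2.inRange(cv2.cvtColor(f['frame'],cv2.COLOR_BGR2HSV),(100,100,40),(125,255,255))>0
P=W[m&(abs(W[...,2]-68)<8)];P=P[(abs((P[:,:2]-C)@X)<95)]
A=np.c_[P[:,:2]-C,np.ones(len(P))];print('plane',np.linalg.lstsq(A,P[:,2],rcond=None)[0],len(P),np.ptp((P[:,:2]-C)@Y))
```

```text
[487.61660867 206.11176512 364.01282635]
[483.89836348 196.84065461]
blue centre 614.1 249.0 dims 76 147 z 75.7 yaw(y-axis) deg 7.65
[319.17972973 204.46418919]
blue centre 488.1 205.9 dims 12 89 z 96.9 yaw(y-axis) deg 6.24
plane [-4.95376204e-04 -1.66959412e-03  6.82056224e+01] 1063 118.2305896476053
```

View pics/w8.png

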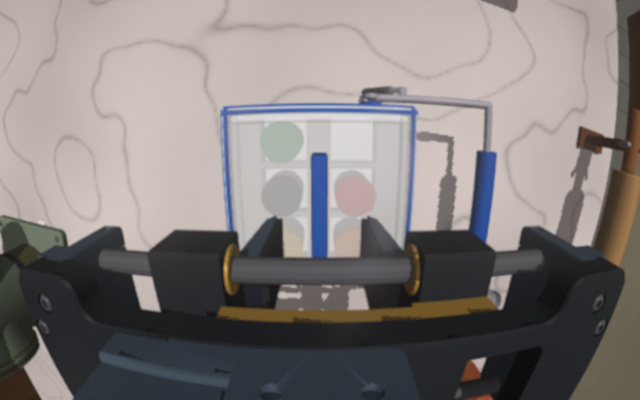

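The lid is seated: ridge centre (488,206), top 97 as at the start, level within 0.002. Now the bail grip at crate x +167.

Emit:
carry_out(
  increments=[
    [[0,0,0],[40,0,0],0.5],
    [[0,0,0],[80,0,0],0.5],
    [[0,0,0],[120,0,0],0.5],
    [[0,0,0],[150,10,0],0.5],
    [[0,0,0],[167,40,0],0.5],
    [[0,0,0],[167,75,0],0.5],
    [[0,0,0],[167,102,0],0.5],
    [[0,0,0],[167,113,0],0.5],
    [[0,0,0],[167,113,0],0.8],
    [[0,0,0],[167,113,0],0.95],
  ],
  force=25,
)

```text
time_s: 34.78
ee_pos: [653.0, 223.5, 246.8]
ee_rot: [-90.0, 0.1, 6.1]
force: [0.2, 0.2, 0.6]
gripper_width: 35.3
```

Emit:
carry_out(
  increments=[
    [[0,0,0],[0,0,0],0.95],
    [[0,0,0],[0,0,0],0.95],
    [[0,0,0],[0,0,0],0.95],
  ],
)

```text
time_s: 35.03
ee_pos: [653.0, 223.7, 249.9]
ee_rot: [-90.0, -0.1, 6.1]
force: [-1.5, 0.3, 3.1]
gripper_width: 21.1
```

```bash
python3 -c "
import numpy as np
x0=50-118.6*np.cos(2.997);z0=118.6*np.sin(2.997)
for n in np.append(np.arange(2.6,-.1,-.15),0):
    t=.247+n; print(round(n,2),[round(50-118.6*np.cos(t)-x0),round(-(118.6*np.sin(t)-z0)),0],end=' ')"
```

```text
2.6 [-4, -17, 0] 2.45 [-10, -34, 0] 2.3 [-19, -49, 0] 2.15 [-30, -63, 0] 2.0 [-43, -75, 0] 1.85 [-58, -85, 0] 1.7 [-74, -93, 0] 1.55 [-91, -98, 0] 1.4 [-108, -101, 0] 1.25 [-126, -101, 0] 1.1 [-144, -99, 0] 0.95 [-161, -93, 0] 0.8 [-177, -86, 0] 0.65 [-191, -76, 0] 0.5 [-204, -63, 0] 0.35 [-215, -50, 0] 0.2 [-224, -34, 0] 0.05 [-231, -18, 0] -0.1 [-235, 0, 0] 0.0 [-232, -12, 0]
```

Emit:
carry_out(
  increments=[
    [[0,0,0],[-4,-17,0],0.95],
    [[0,0,0],[-10,-34,0],0.95],
    [[0,0,0],[-19,-49,0],0.95],
    [[0,0,0],[-30,-63,0],0.95],
    [[0,0,0],[-43,-75,0],0.95],
    [[0,0,0],[-58,-85,0],0.95],
    [[0,0,0],[-74,-93,0],0.95],
    [[0,0,0],[-91,-98,0],0.95],
    [[0,0,0],[-108,-101,0],0.95],
    [[0,0,0],[-126,-101,0],0.95],
  ],
)

```text
time_s: 35.87
ee_pos: [527.6, 210.2, 351.2]
ee_rot: [-89.9, -0.4, 6.1]
force: [1.9, 0.1, -3.5]
gripper_width: 21.8
```

Emit:
carry_out(
  increments=[
    [[0,0,0],[-18,2,0],0.95],
    [[0,0,0],[-35,8,0],0.95],
    [[0,0,0],[-51,15,0],0.95],
    [[0,0,0],[-65,25,0],0.95],
    [[0,0,0],[-78,38,0],0.95],
    [[0,0,0],[-89,51,0],0.95],
    [[0,0,0],[-98,67,0],0.95],
    [[0,0,0],[-103,78,0],0.95],
    [[0,0,0],[-106,87,0],0.95],
    [[0,0,0],[-106,89,0],0.95],
  ],
)

```text
time_s: 36.7
ee_pos: [422.1, 199.0, 261.1]
ee_rot: [-90.0, -0.1, 6.1]
force: [-6.6, -2.0, 20.4]
gripper_width: 21.6
```

Emit:
carry_out(
  increments=[
    [[0,0,0],[0,1,0],0.95],
    [[0,0,0],[0,1,0],0.95],
  ],
)

```text
time_s: 36.87
ee_pos: [422.2, 199.0, 261.1]
ee_rot: [-90.0, -0.1, 6.1]
force: [-3.9, -2.5, 12.8]
gripper_width: 21.7
```

Release, lift clear and check.

Emit:
carry_out(
  increments=[
    [[0,0,0],[0,0,0],0.8],
    [[0,0,0],[0,0,0],0.6],
    [[0,0,0],[0,0,0],0.6],
    [[0,0,0],[0,-20,0],0.6],
    [[0,0,0],[0,-60,0],0.6],
    [[0,0,0],[20,-95,0],0.6],
    [[0,0,0],[40,-110,0],0.6],
    [[0,0,0],[40,-110,0],0.6],
    [[0,0,0],[40,-110,0],0.6],
  ],
)

```text
time_s: 37.62
ee_pos: [462.8, 203.2, 369.8]
ee_rot: [-90.0, -0.2, 6.0]
force: [0.0, 0.4, -1.0]
gripper_width: 36.4
```

Run:
```python
from h import *
print(tool()[:3,3]);f=wsnap('w9.png');W=wworld(f)
for ce,s,m in blobs(f,'blue',300): print(ce);fitbar(f,'blue',ce,8)
snap('side','d9.png')
```

```text
[462.79863597 203.20975106 369.83964741]
[275.17066484 183.42083619]
blue centre 425.7 213.2 dims 25 71 z 87.6 yaw(y-axis) deg 4.83
[348.68550186 200.77843866]
blue centre 487.5 206.4 dims 12 88 z 96.9 yaw(y-axis) deg 5.07
```

View pics/w9.png

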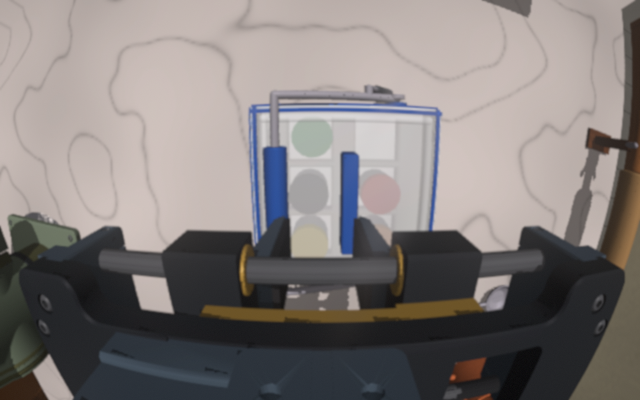

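View pics/d9.png

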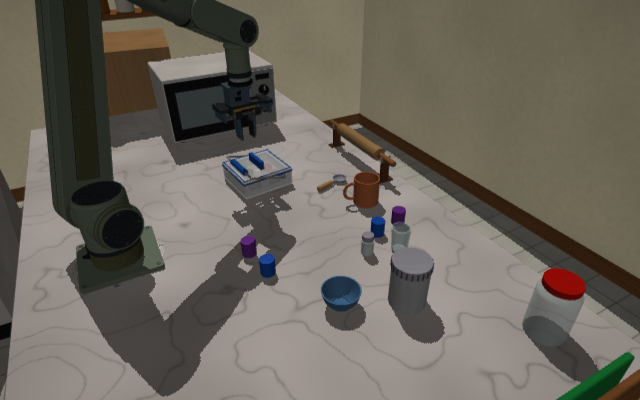

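The wrist view shows the bail grip (275,183) down, top 87.6 mm against 87.8 at the start, the ridge (348,201) at 96.9 mm, and the tins under the lid. In the side view the bystanders stand where they did and the arm is clear. Handing in.

```bash
python3 -c "
from workcell import env
print(env.job_done())"
```

```text
the job is handed in; nothing more can be done
None
```

The job is done and handed in. I swung the bail back, set the lid aside, and put all five tins (red, orange, black, yellow, green) into separate pockets. Then I put the lid back and swung the bail over onto it, taking about 38 s of the 210 s.

- **Tins:** the four I could locate by their caps are within about 2 mm of their pocket centres, caps about 49–52 mm up. The yellow reading (49 mm) was partly hidden by the gripper. Black did not register in that check, so I judged it by eye from the same picture.
- **Lid:** the ridge centre is within about 1 mm of the crate centre. Its top is 96.9 mm up, against 97.0 at the start, and it was level within 0.002 rad before the bail closed. The last ridge yaw reading was about 1° off the crate's, with the ridge partly hidden.
- **Bail:** the grip top is at 87.6 mm, against 87.7–87.8 when it was locked at the start.
- **Surroundings:** the gripper is clear and the bystanders and blue and purple look-alikes look unmoved in the last side view.
- **Odd reading:** one 27 N spike on the wrist as the yellow tin touched its pocket floor, well below the 120 N wrist limit.

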